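Change over the clay-workshop boxes: lock the cutters, release the stamps

ROBOT

A 6-joint arm with a two-finger parallel gripper is mounted at the origin on the work surface. World frame = base frame: x ahead of the robot, y to its left, z up, the work surface at z = 0. Lengths are in m, angles in degrees, forces in N, time in s.
With the tool pointing down it reaches from about 0.35 to 0.875 m from the base axis. Payload 4.2 kg.
Tool frame: the origin (TCP) lies midway between the tips of the shut fingers; the grasp point (between the pads) lies 19 mm behind it; x points along the fingers, y is the direction in which the jaws open and shut, and the axes are right-handed (so a half turn about x gives the same grasp; the last joint's range is limited). The gripper opens to 87 mm and grips with 3 to 60 N. Pads are 19 mm wide; open, the fingers measure 117 mm over their backs; the gripper's body (75 mm by 190 mm) begins 51 mm behind the grasp point.
Start: joints at [79.561, 22.042, 0.453, 0, -68.411, -14.817], TCP at [0.267, 0.565, 0.223] pointing down, gripper open.
Joint ranges: [-179.83, 179.83], [-69.29, 118.12], [-61.27, 80.66], [-181.25, 117.63], [-171.15, -9.14], [-177.46, 177.46]. Speed limits (degrees/s): [159.86, 159.86, 180, 180, 180, 180].

INTERFACE

Orientations are given as a 3x3 rotation matrix whose columns are the frame's x, y, z axes.
In Python, from bench import * gives the robot as it stands. The module is installed in compiled form; this text tells all that it offers.
- The arm moves only by the shell command python3 -m crank 'ROWS' [FORCE]. ROWS is JSON, a list that holds one entry, the list of rows, each a list of 7 numbers: the turn, a rotation vector about the tool's x, y, z in rad, then the shift along the tool's x, y, z in m, then the closure in counts, from 0 (fully open) to 255 (shut). In form: [[[ax, ay, az, tx, ty, tz, gripper], ...]]. A call has exactly 5 rows; each row shifts and turns the pose as measured when the row begins, along the tool's axes as they then stand; what a row does not reach is not made up. A row lasts 1/10 s, in which the tool goes at most 50 mm and 8.59 degrees, less where a joint would pass 70% of its speed; a pose out of reach is approached as far as the arm can. A call is refused whole if a number of a shift passes 0.05 or a number of a turn 0.15, either way. A call with a gripper value outside its range is refused whole. The fingers move at their own pace and stop on an object; FORCE is the grip in N (left out, the last holds). Time passes only in rows, so rows that do not move let the fingers close, or fill a call up. It gives the time, the measured TCP pose, the force and the opening at its end, in the units of the state.
- get_state(): the state, without advancing time (a new reading comes with each control period).
- grab_frame(name): name is "side" or "top" or "wrist"; returns the picture (480x640x3 uint8, blue, green, red); there is no depth.
- camera_info(name): a dict with "mtx" (3x3 intrinsics, pixels), "R" (3x3) and "t" (3): a world point X has camera coordinates R X + t; the wrist camera has in their place "T_tool_cam" (4x4, takes a point from camera to tool coordinates, whose origin is the TCP and whose axes are the tool frame's). Camera axes: x right, y down, z forward; pixel columns grow to the right and rows downward; lengths in m; the calibration is good to about 2 mm. A picture is of the moment at which its call begins: read the wrist's pose just before it. camera_info takes no time and is no camera call.
- hand_in(): hands the job in, once; it reports no verdict.
Trained networks look in the newest picture that a camera, given by its name, has taken for a name from the list of things; names that differ only in an ending like _2 or _b are one class to them, and where a whole thing is asked for, a point or a joint stands for the part that bears it (a point fixed in the world has none). Each returns a list of dicts, best first, with "confidence" (0 to 1); they miss things now and then, are a little off and sometimes report something else, mostly with a low value. They report only what shows in the picture. A call takes as long as a camera call. They do not tell look-alikes from the thing itself.
- look_for(camera, target): "at" ([x, y, z] in m, in the coordinates of the camera as it stood for that picture, good to about 4 mm: the middle of the surface that is visible of it).
- spot_point(camera, target): "at" ([x, y, z] in m, in the coordinates of the camera as it stood for that picture, good to about 4 mm: a listed point, or the origin of a listed thing).
The state is a dict: "time": time; "joint_positions": joint angles; "qd": joint speeds; "joint_torque": joint torques, N m; "tool_pos": TCP position; "tool_rot": TCP orientation; "contact_force": force on the tool from outside, world axes, zero at the start; "moment": the same for the moment, N m; "gripper_width": finger opening in m.
Only numpy, scipy, OpenCV 4.12 (cv2) and the standard library are available. Lean on these libraries where they do the work, as an engineer would, in place of code of your own. Each camera call takes 0.05 s, during which the arm holds its last target.

TASK

Cutting out is finished and stamping comes next. First press the raised yellow lid of the cutter box down until its push-push catch locks it shut, then press the locked red lid of the stamp box once so that its catch lets go and it springs open. Leave the green-lidded box locked.

Things in the scene. Friction and masses are not known exactly. Their poses are not given: they have to be found in the camera images.
- yellow_lid: Yellow lid (144 mm along x, 119 wide, 4 thick) of a fixed white craft box; starts sprung open. Origin: hinge middle at the lid's underside, 60 mm above the table, hinge nearest the robot; x runs to the free front edge, y along the hinge, z out of the top. Black press pad, 32 mm across, centred at x = 112, y = 0 mm, top at z = 7 mm. All three boxes are alike, any yaw to 23 deg.
- red_lid: Red lid, same make; starts locked. Locked = level, pad top 67 mm above the table; open = front edge tilted up 23 deg about the hinge, by a spring. Push-push catch: push the pad from above to over 5 mm below its locked level (firm stop at 8 mm) and lift off: an open lid stays locked, a locked lid is released and swings up in about 0.4 s. Pushing takes 2 to 6 N.
- green_lid: Green lid, same make and size; starts locked and must stay so: a push on it would release it. Boxes are 140 x 110 mm, 48 mm high, with lids that overhang them; an open lid's front edge stands about 120 mm above the table.
Things that resemble listed ones, but are neither listed nor needed, are in the scene too. Leave any pink look-alike of the part that bears red_lid alone. What is shaped like the part that bears yellow_lid but purple is not meant.

How it is judged:
By the outcome, as a careful person would: the job done as asked, in the order asked, and still so for the second after the job is handed in, with the robot touching nothing.
It also fails if it takes over 38 s, if anything falls off the work surface, if the arm or the gripper's body presses on something with over 40 N, if the wrist force passes 120 N, or if a joint passes its speed limit or range.

## Working session

There is one attempt and no reset: what is moved stays moved. The work goes in short steps, Python scripts to look and compute and a shell command to move; the robot and the scene stay as the last step left them, time stands still between calls to the robot, and variables do not carry over. Pictures are saved under pics/ and viewed, and the job is handed in when it is done.

```bash
mkdir -p pics; ls
python3 - <<'E'
from bench import *
import cv2,numpy as np
s=get_state();print(s)
for n in("side","top"):
    cv2.imwrite(f"pics/{n}0.png",grab_frame(n)); c=camera_info(n);print(n,c)
    R=np.array(c["R"]);t=np.array(c["t"])
    for k in("yellow_lid","red_lid","green_lid"):
        for d in spot_point(n,k): print(k,d["confidence"],(R.T@(np.array(d["at"])-t)).round(3),d)
print(camera_info("wrist"))
E
```

```text
pics
{'time': 0.0, 'joint_positions': array([ 7.95598274e+01,  2.20879940e+01,  3.77434833e-01, -2.91603972e-02,
       -6.84106045e+01, -1.48168069e+01]), 'qd': array([ 0.05299831,  0.03772139,  0.06363135, -0.01186247,  0.03256127,
       -0.00942658]), 'joint_torque': array([ 1.46861244e-04, -3.90666747e+01,  1.87399954e+01,  4.21971962e+00,
        1.09886113e-02, -1.83489396e-04]), 'tool_pos': array([0.26639313, 0.56469661, 0.2214723 ]), 'tool_rot': array([[-8.48599589e-04, -4.26847805e-01, -9.04323079e-01],
       [-1.99389430e-03, -9.04320885e-01,  4.26848640e-01],
       [-9.99997652e-01,  2.16534821e-03, -8.36830739e-05]]), 'contact_force': array([0.63275966, 0.47591358, 0.55176599]), 'moment': array([-0.05148828,  0.00863313, -0.00324789]), 'gripper_width': 0.0870064728285824}
side {'mtx': array([[529.12526526,   0.        , 315.0551815 ],
       [  0.        , 529.12526526, 235.90069368],
       [  0.        ,   0.        ,   1.        ]]), 'R': array([[ 9.26910094e-01, -3.75282758e-01,  7.27595340e-04],
       [-1.90247472e-01, -4.71561260e-01, -8.61066709e-01],
       [ 
[... 1198 characters left out ...]
88}
red_lid 0.87 [ 0.143 -0.298  0.059] {'at': [0.2801, 0.1952, 1.0612], 'confidence': 0.87}
green_lid 0.57 [0.437 0.248 0.056] {'at': [-0.2728, -0.082, 1.0966], 'confidence': 0.57}
{'mtx': array([[355.08287445,   0.        , 317.4379667 ],
       [  0.        , 355.08287445, 246.31979624],
       [  0.        ,   0.        ,   1.        ]]), 'T_tool_cam': array([[ 1.84846833e-04, -2.76710197e-01,  9.60953398e-01,
        -1.62533158e-01],
       [ 9.99999829e-01, -4.81383262e-04, -3.30973864e-04,
         1.18794032e-03],
       [ 5.54170725e-04,  9.60953295e-01,  2.76710061e-01,
        -7.54401473e-02],
       [ 0.00000000e+00,  0.00000000e+00,  0.00000000e+00,
         1.00000000e+00]])}
```

View pics/side0.png

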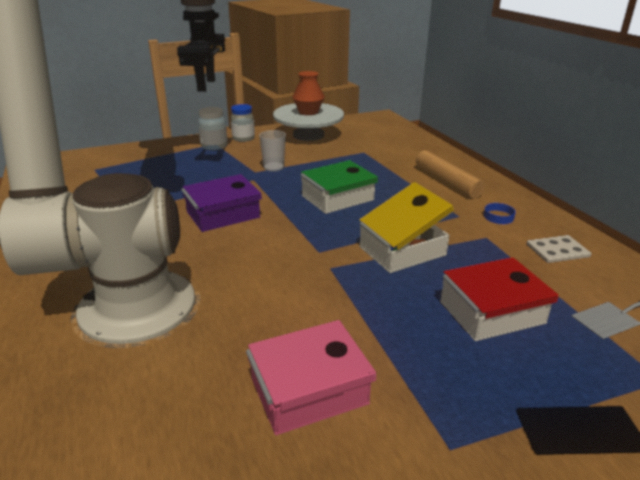

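View pics/top0.png

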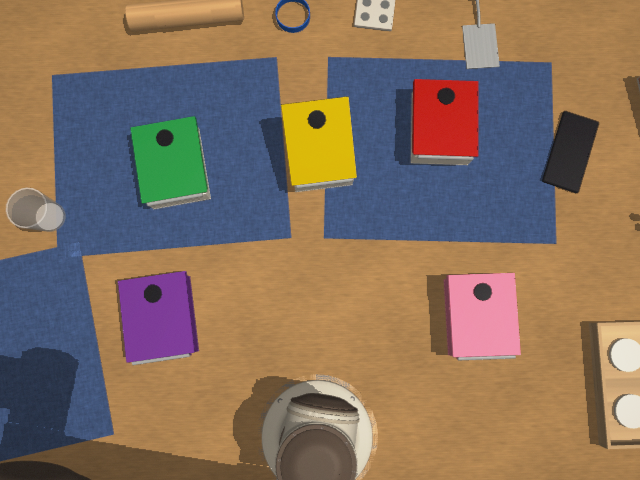

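The side view shows yellow raised with its pad at (420,201) and the red pad at (519,277). The top view has the yellow pad at (317,119), red at (446,96) and green at (165,138). The purple and pink boxes, near the base, are the look-alikes to leave alone.

```bash
cat > h.py <<'E'
from bench import *
import cv2,numpy as np
def cam(n):
    c=camera_info(n);return np.array(c["mtx"]),np.c_[np.array(c["R"]),np.array(c["t"])]
def pads(n,im):
    "dark round blobs with surrounding colour"
    return None
def refine(im,p,r=16):
    x,y=map(int,p);g=im[y-r:y+r+1,x-r:x+r+1].max(2)
    m=(g<70).astype(np.uint8);k,l,s,c=cv2.connectedComponentsWithStats(m)
    if l[r,r]==0: return None
    return c[l[r,r]]+[x-r,y-r], s[l[r,r]][4]
def tri(a,b,pa,pb):
    Ka,Pa=cam(a);Kb,Pb=cam(b)
    X=cv2.triangulatePoints(Ka@Pa,Kb@Pb,np.float64(pa).reshape(2,1),np.float64(pb).reshape(2,1)).ravel();return X[:3]/X[3]
E
python3 - <<'E'
from h import *
S=cv2.imread("pics/side0.png");T=cv2.imread("pics/top0.png")
for n,a,b in(("yellow",(420,201),(317,119)),("red",(519,277),(446,96)),("green",(352,170),(165,138))):
    ra,rb=refine(S,a),refine(T,b);print(n,ra,rb)
    X=tri("side","top",ra[0],rb[0]);print(X.round(4))
    K,P=cam("side");q=K@P@np.r_[X,1];print("reproj",q[:2]/q[2])
# yaw from lid outlines top view at z
K,P=cam("top")
hsv=cv2.cvtColor(T,cv2.COLOR_BGR2HSV)
for n,lo,hi,z in(("red",(0,180,120),(6,255,255),.064),("green",(50,120,60),(75,255,255),.064)):
    m=cv2.inRange(hsv,lo,hi);c=max(cv2.findContours(m,0,2)[0],key=cv2.contourArea)
    bx=cv2.boxPoints(cv2.minAreaRect(c))
    H=np.linalg.inv(K@np.c_[P[:,0],P[:,1],P[:,2]*z+P[:,3]])
    w=np.c_[bx,np.ones(4)]@H.T;w=w[:,:2]/w[:,2:];print(n,w.round(4).tolist(),[np.linalg.norm(w[i]-w[i-1]).round(4) for i in range(4)])
E
```

```text
yellow (array([419.46938776, 200.17346939]), np.int32(98)) (array([316.31415929, 119.02212389]), np.int32(226))
[ 0.5569 -0.0138  0.1093]
reproj [419.85164265 200.08482541]
red (array([519.04166667, 276.88194444]), np.int32(144)) (array([445.58252427,  95.66019417]), np.int32(206))
[ 0.6109 -0.2527  0.065 ]
reproj [519.47755745 276.75035837]
green (array([352.26229508, 169.54098361]), np.int32(61)) (array([164.22580645, 137.5483871 ]), np.int32(217))
[0.5434 0.2631 0.0661]
reproj [352.65473684 169.4721658 ]
red [[0.6433, -0.1946], [0.6405, -0.313], [0.4982, -0.3046], [0.501, -0.1881]] [np.float64(0.1424), np.float64(0.1185), np.float64(0.1426), np.float64(0.1165)]
green [[0.5674, 0.328], [0.5847, 0.2076], [0.441, 0.1852], [0.4244, 0.3037]] [np.float64(0.1451), np.float64(0.1217), np.float64(0.1455), np.float64(0.1197)]
```

```bash
python3 -m crank '[[[0,0,0,0,0.03,-0.038,255],[0,0,0,0,0.03,-0.038,255],[0,0,0,0,0.03,-0.038,255],[0,0,0,0,0.03,-0.038,255],[0,0,0,0,0.03,-0.038,255]]]' 10
```

```text
time: 0.9
tool_pos: [0.3757, 0.3471, 0.2209]
tool_rot: [[0.001, -0.418, -0.909], [0.001, -0.909, 0.418], [-1.0, -0.001, -0.001]]
contact_force: [-0.3, -0.1, 0.0]
gripper_width: 0.0551
```

```bash
python3 -m crank '[[[0,0,0,0,0.03,-0.038,255],[0,0,0,0,0.03,-0.038,255],[0,0,0,0,0.03,-0.038,255],[0,0,0,0,0.03,-0.038,255],[0,0,0,0,0.03,-0.038,255]]]'
cat > g.py <<'E'
from h import *
import sys
s=get_state();p=s["tool_pos"];R=s["tool_rot"]
t=np.array(eval(sys.argv[1]))
print("t",s["time"],"pos",p.round(4),"F",s["contact_force"].round(1),"need tool",(R.T@(t-p)).round(4))
# turn for pointing straight down
x=R[:,0];v=np.cross(x,[0,0,-1]);print("tilt turn",(R.T@v).round(4), "joints",s["joint_positions"].round(0),"w",s["gripper_width"])
E
python3 g.py '[.557,-.014,.2]'
```

```text
time: 1.4
tool_pos: [0.488, 0.1235, 0.2228]
tool_rot: [[0.005, -0.415, -0.91], [0.004, -0.91, 0.415], [-1.0, -0.005, -0.003]]
contact_force: [1.0, 0.4, -0.9]
gripper_width: 0.0152
t 1.4 pos [0.488  0.1235 0.2228] F [ 1.   0.4 -0.9] need tool [ 0.0227  0.0966 -0.1198]
tilt turn [ 0.     -0.0028  0.0052] joints [ 33.  10. -16.  -0. -63.  33.] w 0.015233524896952714
```

```bash
python3 -m crank '[[[0,0,0,0,0.03,-0.038,255],[0,0,0,0,0.03,-0.038,255],[0,0,0,0,0.025,-0.03,255],[0,0,0,0,0.012,-0.014,255],[0,0,0,0,0,0,255]]]' >/dev/null; python3 g.py '[.557,-.014,.2]'
python3 - <<'E'
from h import *
import json
s=get_state();W=np.eye(4);W[:3,:3]=s["tool_rot"];W[:3,3]=s["tool_pos"]
im=grab_frame("wrist");cv2.imwrite("pics/w1.png",im)
C=W@np.array(camera_info("wrist")["T_tool_cam"]);V=np.linalg.inv(C);K=np.array(camera_info("wrist")["mtx"])
for X in((.5569,-.0138,.1093),tuple(s["tool_pos"])):
    q=K@(V@np.r_[X,1])[:3];print(q[:2]/q[2])
E
```

```text
t 1.9 pos [ 0.5604 -0.0253  0.2234] F [-0.4 -0.3  0.1] need tool [ 0.0234 -0.0087  0.008 ]
tilt turn [-0.     -0.0052  0.0065] joints [ 14.  16.  -9.  -0. -65.  51.] w 0.0004807481262952769
[305.95552751 251.50610513]
[315.20966932 301.49233432]
```

View pics/w1.png

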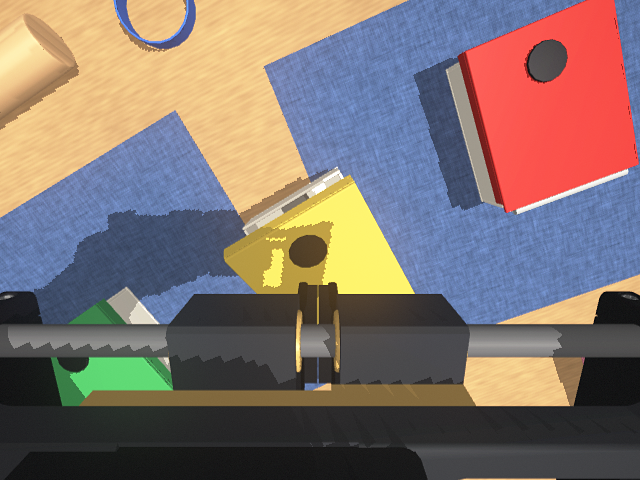

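The wrist view shows the yellow pad at (307,251), against a predicted (306,251.5), so the measurement agrees. Next I descend to just above it.

```bash
python3 -m crank '[[[0,-0.005,0.006,0.02,-0.009,0.007,255],[0,0,0,0.03,0,0,255],[0,0,0,0.03,0,0,255],[0,0,0,0.013,0,0,255],[0,0,0,0,0,0,255]]]' >/dev/null; python3 g.py '[.560,-.0138,.105]'
```

```text
t 2.45 pos [ 0.557  -0.0083  0.1297] F [-0.3 -0.3  0.1] need tool [ 0.0247  0.0038 -0.005 ]
tilt turn [-0.     -0.0033  0.004 ] joints [ 16.  20. -17.  -0. -53.  50.] w 0.0003763220858536184
```

```bash
python3 -m crank '[[[0,-0.003,0.004,0.015,0.002,-0.006,255],[0,0,0,0.012,0.0,-0.003,255],[0,0,0,0.012,0,-0.002,255],[0,0,0,0.010,0,-0.002,255],[0,0,0,0,0,0,255]]]'; python3 g.py '[.5675,-.013,.0600]'
```

```text
time: 2.95
tool_pos: [0.5737, -0.0123, 0.082]
tool_rot: [[0.012, -0.412, -0.911], [0.002, -0.911, 0.412], [-1.0, -0.007, -0.01]]
contact_force: [-0.9, 0.5, 2.3]
gripper_width: 0.0005
t 2.95 pos [ 0.5737 -0.0123  0.082 ] F [-0.9  0.5  2.3] need tool [0.0219 0.0034 0.0056]
tilt turn [-0.     -0.0101  0.0073] joints [ 15.  25. -18.   0. -47.  51.] w 0.0005241323862562126
```

```bash
python3 -m crank '[[[0,-0.005,0.004,0.006,0.001,0.003,255],[0,-0.005,0.003,0.006,0.001,0.002,255],[0,0,0,0.004,0.001,0,255],[0,0,0,0.003,0,0,255],[0,0,0,0.001,0,0,255]]]'; python3 g.py '[.5685,-.013,.0600]'
```

```text
time: 3.45
tool_pos: [0.5736, -0.0123, 0.0652]
tool_rot: [[0.013, -0.411, -0.912], [0.001, -0.912, 0.411], [-1.0, -0.007, -0.012]]
contact_force: [-0.4, 0.3, 3.5]
gripper_width: 0.0004
t 3.45 pos [ 0.5736 -0.0123  0.0652] F [-0.4  0.3  3.5] need tool [0.0052 0.0027 0.0044]
tilt turn [-0.     -0.0117  0.0068] joints [ 15.  26. -19.   0. -44.  51.] w 0.0004446065397301265
```

```bash
python3 -m crank '[[[0,0,0,0.003,0,0,255],[0,0,0,0.002,0,0,255],[0,0,0,0.001,0,0,255],[0,0,0,0.001,0,0,255],[0,0,0,0.0005,0,0,255]]]'; python3 g.py '[.5685,-.013,.0600]'
```

```text
time: 3.95
tool_pos: [0.5737, -0.0124, 0.059]
tool_rot: [[0.014, -0.41, -0.912], [0.001, -0.912, 0.41], [-1.0, -0.007, -0.012]]
contact_force: [-0.8, 2.1, 8.1]
gripper_width: 0.0007
t 3.95 pos [ 0.5737 -0.0124  0.059 ] F [-0.8  2.1  8.1] need tool [-0.0011  0.0027  0.0045]
tilt turn [-0.     -0.0124  0.0066] joints [ 15.  26. -19.   0. -44.  51.] w 0.0006874907364734864
```

Force has risen to 8 N at z = 0.059, which is the firm stop. Lifting now.

```bash
python3 -m crank '[[[0,0,0,-0.02,0,0,255],[0,0,0,-0.03,0,0,255],[0,0,0,-0.04,0,0,255],[0,0,0,-0.04,0,0,255],[0,-0.01,0.006,-0.02,0,0,255]]]'; python3 g.py '[.6109,-.2527,.17]'
python3 - <<'E'
from h import *
for n in("side","top"): cv2.imwrite(f"pics/{n}2.png",grab_frame(n))
E
```

```text
time: 4.45
tool_pos: [0.5629, -0.0151, 0.2034]
tool_rot: [[-0.028, -0.414, -0.91], [-0.005, -0.91, 0.414], [-1.0, 0.016, 0.023]]
contact_force: [-0.3, 0.1, -0.4]
gripper_width: 0.0008
t 4.45 pos [ 0.5629 -0.0151  0.2034] F [-0.3  0.1 -0.4] need tool [ 0.0333  0.1959 -0.1429]
tilt turn [-0.      0.0231 -0.0162] joints [ 15.  18.  -9.  -0. -65.  51.] w 0.0007727217326653757
```

View pics/side2.png

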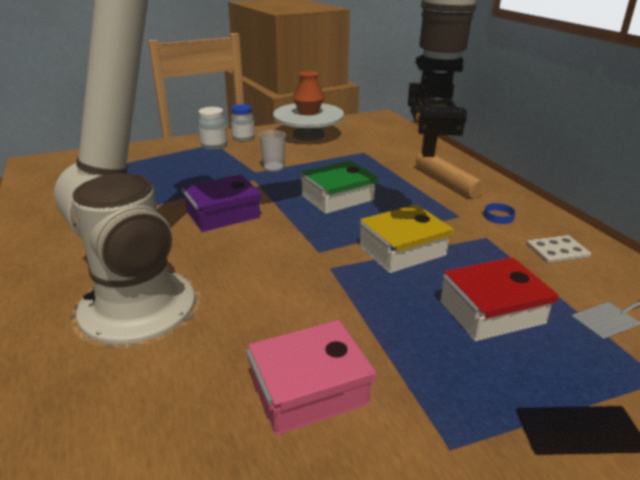

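The side view shows the yellow lid level, with its pad at about (422,218), so it is latched. Green and red are unchanged. Next I move over red.

```bash
python3 -m crank '[[[0,0.012,-0.008,0,0.039,-0.029,255],[0,0.01,-0.008,0,0.039,-0.029,255],[0,0,0,0,0.039,-0.029,255],[0,0,0,0,0.039,-0.029,255],[0,0,0,0,0.03,-0.02,255]]]'>/dev/null; python3 g.py '[.6109,-.2527,.12]'
```

```text
t 5.05 pos [ 0.606  -0.2416  0.191 ] F [-0.3  0.9  0.5] need tool [ 0.0709  0.0081 -0.0104]
tilt turn [ 0.      0.0192 -0.0013] joints [ -8.  26.   3.  -0. -68.  74.] w 0.0005601717290136821
```

```bash
python3 -m crank '[[[0,0.015,-0.001,0.01,0.004,-0.005,255],[0,0,0,0.03,0.002,-0.002,255],[0,0,0,0.025,0,0,255],[0,0,0,0.01,0,0,255],[0,0,0,0,0,0,255]]]'>/dev/null; python3 g.py '[.6109,-.2527,.06]'
python3 - <<'E'
from h import *
s=get_state();W=np.eye(4);W[:3,:3]=s["tool_rot"];W[:3,3]=s["tool_pos"]
im=grab_frame("wrist");cv2.imwrite("pics/w2.png",im)
C=W@np.array(camera_info("wrist")["T_tool_cam"]);V=np.linalg.inv(C);K=np.array(camera_info("wrist")["mtx"])
for X in((.6109,-.2527,.066),tuple(s["tool_pos"])):
    q=K@(V@np.r_[X,1])[:3];print(q[:2]/q[2])
E
```

```text
t 5.55 pos [ 0.6002 -0.2558  0.0992] F [0.1 0.1 0.2] need tool [ 0.0389 -0.0074 -0.0095]
tilt turn [ 0.      0.0279 -0.0044] joints [ -9.  31.  -3.  -0. -57.  74.] w 0.0007360729172668011
[302.76725368 262.54684935]
[315.20920761 301.48465723]
```

View pics/w2.png

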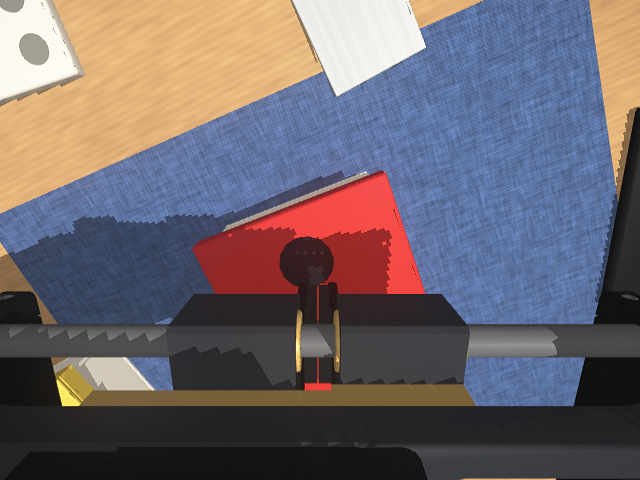

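The wrist view shows the red pad at about (306,261), predicted (303,262). I'll correct the offset and tilt, then lower to just above the pad.

```bash
python3 -m crank '[[[0,0.028,-0.004,0.006,-0.006,-0.009,255],[0,0,0,0.006,0,0,255],[0,0,0,0.006,0,0,255],[0,0,0,0.004,0,0,255],[0,0,0,0,0,0,255]]]'>/dev/null; python3 g.py '[.6109,-.2527,.06]'
```

```text
t 6.1 pos [ 0.613  -0.2537  0.0803] F [0.1 0.2 1. ] need tool [ 0.0202 -0.0001  0.0024]
tilt turn [ 0.     -0.0061  0.0004] joints [ -9.  32.  -4.   0. -53.  74.] w 0.00018630221611692232
```

```bash
python3 -m crank '[[[0,-0.005,0,0.006,0,0.001,255],[0,0,0,0.004,0,0,255],[0,0,0,0.003,0,0,255],[0,0,0,0.002,0,0,255],[0,0,0,0.001,0,0,255]]]'>/dev/null; python3 g.py '[.6109,-.2527,.06]'
```

```text
t 6.6 pos [ 0.6127 -0.2536  0.0654] F [-1.3  1.4  4.6] need tool [ 0.0053 -0.0001  0.002 ]
tilt turn [-0.     -0.0028  0.0003] joints [ -9.  33.  -5.   0. -52.  74.] w 0.0002681642783579796
```

```bash
python3 -m crank '[[[0,0,0,0.003,0,0,255],[0,0,0,0.002,0,0,255],[0,0,0,0.001,0,0,255],[0,0,0,0.001,0,0,255],[0,0,0,0.0005,0,0,255]]]'>/dev/null; python3 g.py '[.6109,-.2527,.06]'
```

```text
t 7.1 pos [ 0.6128 -0.2536  0.061 ] F [-2.   0.9  3.8] need tool [ 0.0009 -0.0001  0.0021]
tilt turn [-0.     -0.0041 -0.0001] joints [ -9.  34.  -5.   0. -51.  74.] w 0.0005984887012457066
```

Not at the stop yet, so a little further.

```bash
python3 -m crank '[[[0,0,0,0.0025,0,0,255],[0,0,0,0.0015,0,0,255],[0,0,0,0.001,0,0,255],[0,0,0,0.0005,0,0,255],[0,0,0,0.0005,0,0,255]]]'>/dev/null; python3 g.py '[.6109,-.2527,.06]'
```

```text
t 7.6 pos [ 0.6129 -0.2536  0.0594] F [-1.5  0.8  5.8] need tool [-0.0006 -0.      0.0022]
tilt turn [-0.     -0.0049 -0.0013] joints [ -8.  34.  -5.   0. -51.  74.] w 0.0003056892851951437
```

```bash
python3 -m crank '[[[0,0,0,-0.03,0,0,255],[0,0,0,-0.045,0,0,255],[0,0,0,-0.045,0,0,255],[0,0,0,-0.04,0,0,255],[0,0,0,-0.02,0,0,255]]]'
python3 - <<'E'
from h import *
for n in("side","top"): cv2.imwrite(f"pics/{n}3.png",grab_frame(n))
E
```

```text
time: 8.1
tool_pos: [0.6109, -0.253, 0.2359]
tool_rot: [[-0.007, -0.415, -0.91], [0.0, -0.91, 0.415], [-1.0, 0.003, 0.007]]
contact_force: [-0.7, -0.4, 0.6]
gripper_width: 0.0006
```

View pics/side3.png

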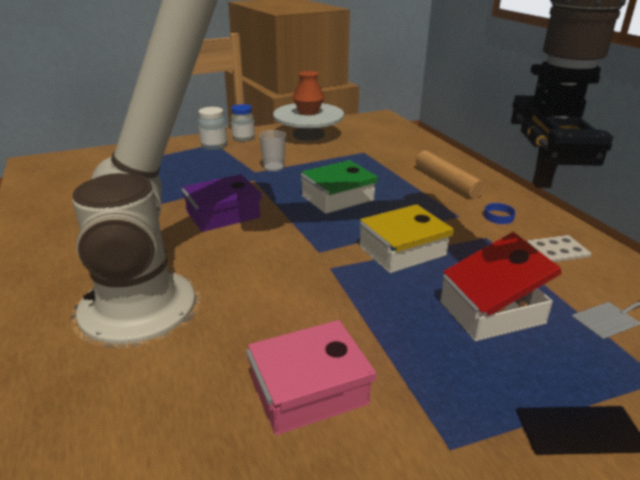

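The side view shows the red lid sprung open (pad about (518,256)), yellow level (422,218) and green level. I'll let things settle and measure the pad heights once more.

```bash
python3 -m crank '[[[0,0,0,0,0,0,255],[0,0,0,0,0,0,255],[0,0,0,0,0,0,255],[0,0,0,0,0,0,255],[0,0,0,0,0,0,255]]]'
python3 - <<'E'
from h import *
I={n:grab_frame(n) for n in("side","top")}
for n in I: cv2.imwrite(f"pics/{n}4.png",I[n])
for n,a,X0 in(("yellow",(422,218),(.5685,-.013,.067)),("red",(518,256),(.6,-.2527,.11)),("green",(352,170),(.5434,.2631,.0661))):
    K,P=cam("top");q=K@P@np.r_[X0,1];b=q[:2]/q[2]
    ra,rb=refine(I["side"],a),refine(I["top"],b);print(n,ra,rb,b.round())
    if ra and rb: print(tri("side","top",ra[0],rb[0]).round(4))
E
```

```text
time: 8.7
tool_pos: [0.6095, -0.2524, 0.2283]
tool_rot: [[-0.015, -0.416, -0.909], [0.004, -0.909, 0.416], [-1.0, 0.003, 0.015]]
contact_force: [0.6, -0.3, -0.2]
gripper_width: 0.0007
yellow (array([421.70769231, 218.35384615]), np.int32(65)) None [316. 121.]
red (array([518.43722944, 255.58008658]), np.int32(231)) (array([450.83794466,  92.37944664]), np.int32(253)) [451.  92.]
[ 0.5994 -0.252   0.1104]
green (array([352.42105263, 169.61403509]), np.int32(57)) (array([164.23744292, 137.50228311]), np.int32(219)) [164. 138.]
[0.5437 0.2631 0.0658]
```

View pics/top4.png

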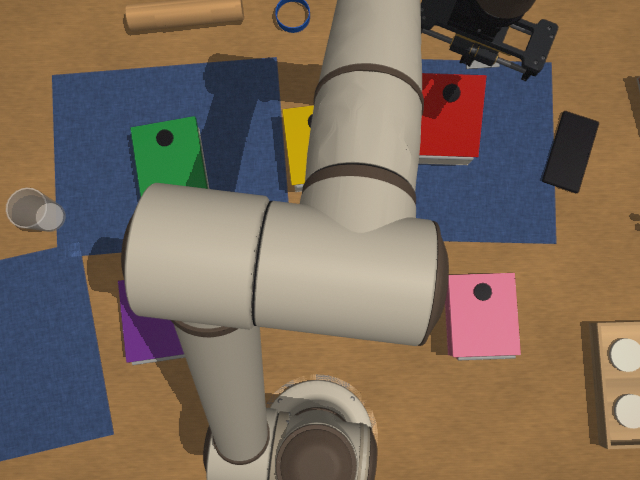

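Run:
```python
from h import *
K,P=cam("side")
for z,x in((.067,.5685),(.109,.557)):
    q=K@P@np.array([x,-.013,z,1]);print(z,(q[:2]/q[2]).round(1))
print(hand_in())
```

```text
0.067 [422.4 217.6]
0.109 [419.6 200.1]
the job is handed in; nothing more can be done
None
```

The job is done and handed in at about 9 s. I pressed the yellow lid down to its firm stop and it locked. Then I pressed the red lid once, to about 7.6 mm below its locked level, and it sprang open.

The last checks, after the lids had settled:
- **Red:** the pad measured 110 mm high from two views, which is the open height.
- **Green:** the pad measured 66 mm, unchanged and still locked.
- **Yellow:** the pad showed at (421.7, 218.4) in the side view, where a locked lid should show at (422.4, 217.6) and an open one at (419.6, 200.1). The arm hid this pad from the top camera, so its final height rests on one view only.

The gripper finished with its fingertips about 230 mm above the table, touching nothing. The pressing force read at the end of each move stayed at about 8 N or less, and I didn't touch the pink or purple look-alikes.

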